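Gauge the free depth of a coin well

ROBOT

A 7-joint arm with a two-finger parallel gripper is mounted at the origin on a cart in front of the work surface, level with it; the furniture and walls round the work are solid. World frame = base frame: x ahead of the robot, y to its left, z up, the work surface at z = 0. Lengths are in mm, angles in rad, forces in N, time in s.
With the tool pointing down it reaches from about 400 to 875 mm from the base axis. Payload 4.4 kg.
Tool frame: the origin (TCP) lies midway between the tips of the shut fingers; the grasp point (between the pads) lies 19 mm behind it; z points along the fingers, y is the line along which they close (so a half turn about z gives the same grasp; the last joint's range is limited). The gripper opens to 85 mm and grips with 20 to 120 N. Pads are 22 mm wide; open, the fingers measure 114 mm over their backs; the gripper's body (76 mm by 85 mm) begins 54 mm behind the grasp point. The pads swing forward as they close: fully open they stand 13 mm farther back than shut.
Start: joints at [1.235, 0.628, 0.038, 1.517, -0.027, 0.996, -0.02], TCP at [173.278, -626.492, 231.313] pointing down, gripper open.
Joint ranges: [-3.06, 3.06], [-0.37, 2.12], [-1.25, 1.32], [0.18, 2.47], [-1.1, 4.24], [0.23, 1.98], [-2.94, 2.94]. Speed limits (rad/s): [2.57, 2.57, 3.14, 3.14, 3.14, 3.14, 3.14].

INTERFACE

Orientations are given as [roll, pitch, yaw] about the fixed x, y, z axes, in that order (R = Rz(yaw) Ry(pitch) Rx(roll)).
In Python, from cell import read_state, get_image, finish_job gives the robot as it stands.
- The arm moves only by the tool send_rows, never from a script. Its argument "series" is a list of rows, each an object of numbers: "ax", "ay", "az": the turn, a rotation vector about the tool's x, y, z in rad; "dx", "dy", "dz": the shift along the tool's x, y, z in cm; "hand": the closure, from 0 (fully open) to 1 (shut). In form: [{"ax": .., "ay": .., "az": .., "dx": .., "dy": .., "dz": .., "hand": ..}, ...]. A call has 1 to 10 rows; each row is the pose to reach, as a shift and turn from the pose commanded when the call began, along the tool's axes at that moment; what a row does not reach only later rows make up. A row lasts 1/10 s, in which the tool goes at most 50 mm and 8.59 degrees, less where a joint would pass 70% of its speed; a pose out of reach is approached as far as the arm can. A call with a gripper value outside its range is refused whole. The fingers move at their own pace and stop on an object; the grip force is fixed at half the most. Time passes only in rows, so rows that repeat a pose let the fingers close. It gives the time, the measured TCP pose, the force, the opening and the grip force at its end, in the units of the state.
- read_state(): the state, without advancing time (a new reading comes with each control period).
- get_image(name): name is "scene" or "top"; returns a dict with "pixels" (480x640x3 uint8, red, green, blue), "mtx" (3x3 intrinsics, pixels), "k1" (the pictures are not rectified: a ray, as slopes to the right and down, at radius r is drawn at 1 + k1 r^2 times it, then the intrinsics apply), "R" (3x3) and "t" (3): a world point X has camera coordinates R X + t. Camera axes: x right, y down, z forward; pixel columns grow to the right and rows downward; lengths in mm; the calibration is good to about 2 mm. A picture is of the moment at which its call begins. There is no depth.
- finish_job(): hands the job in; it is judged then, once.
The state is a dict: "clock": time; "qpos": joint angles; "qd": joint speeds; "tau": joint torques, N m; "eef_pos": TCP position; "tool_rot": TCP orientation; "force": force on the tool from outside, world axes, zero at the start; "torque": the same for the moment, N m; "width": finger opening in mm; "gripper_force": force on a finger pad.
Only numpy, scipy, OpenCV 4.12 (cv2) and the standard library are available. Lean on these libraries where they do the work, as an engineer would, in place of code of your own. Each camera call takes 0.05 s, during which the arm holds its last target. There are 200 camera calls.

TASK

Measure how far down the coins lie in the dark wooden coin block: take the depth gauge from its grey stand, set its steel bridge flat across the well, lying along the block, and push the rod slowly and gently down until its foot is pressed firmly home on the coins. Only then push the red lock button fully in, and leave the gauge standing there with its reading, undisturbed. Do not shove the loose things round about.

Things in the scene. Friction and masses are not known exactly. Their poses are not given: they have to be found in the camera images.
- gauge: Depth gauge, loose, about 0.24 kg, standing upright in its stand. Its steel bridge is a bar 126 mm long (own x), 24 wide (own y) and 14 high; origin: centre of the bridge's underside, z up. Through the bridge's middle runs an upright steel rod, 10 mm thick, with a black finger grip on top and an orange foot below; a dark collar (20 mm across, 7 high) surrounds the rod on the bridge.
- gauge_head (a point): Centre of the black finger grip on top of the rod: 28 mm along the gauge's x, 18 mm along its y, 22 mm high; axes as the gauge's. It lies 103 mm above the underside of the unpressed foot.
- gauge_rod (a joint): How far the rod's unpressed foot stands out below the bridge's underside, m: 0 to 0.060. The rod slides in the bridge with a drag of about 4 N and stays where it is left (also if it is dragged up on letting go), so the gauge can be carried by its grip; when the bridge rests on something the rod is pushed down through it. Starts at 0.008 to 0.018.
- gauge_foot: Orange round foot at the rod's lower end, 18 mm across and 5 high; origin: centre of its underside. It is sprung: it yields up to 3 mm into the rod (1.2 N when fully in), and from then on the rod stands hard on whatever is below.
- lock (a joint): Red round lock button on the bridge, m: 0 out, 0.006 fully in. It goes straight down with about 4 N and stays in.
- lock_top (a point): Centre of the lock button's top face: button 18 mm across, standing 10 mm above the bridge when out (4 mm when in), 50 mm from the rod along the gauge's +x; axes as the gauge's.
- coin_block: Dark hardwood block with brass end plates, fixed to the desk: 140 mm long (own x), 64 wide, 80 high; origin: centre of its underside. A round blind well, 34 mm across, opens in the middle of its top; in it lies a stack of coins 32 mm across whose top is somewhere between 33 and 53 mm below the block's top (not known beforehand, and it does not yield).
- well_mouth (a point): Centre of the well's mouth, level with the block's flat top; x along the block's length, z up.
- stand: Grey stand of the gauge with a black foot plate, fixed: 70 mm (own x) by 56 by 40 high, with a hole 32 mm across and 34 deep in its top, in which the rod hangs while the bridge lies on the top; origin: centre of its underside.
- calliper: Steel vernier calliper, 68x205x12 mm, loose bystander; origin under its centre.
- blower: Black rubber blower, 53 mm across, 107 high, standing, loose bystander; origin under its centre.
- flips_2: Small pile of white card coin holders, 52x53x9 mm, loose bystander; origin under its centre.
- capsule_1: Round clear coin capsule, 40 mm across, 7 high, loose bystander; origin under its centre.
- capsule_2: Round clear coin capsule, 40 mm across, 7 high, loose bystander; origin under its centre.

How it is judged (in metres and radians):
On the way, in this order (a step that is already met when the one before it is completed fails the run):
1. the gauge stands with its bridge flat on the block, along it, and its foot is pressed on the coins, with the lock still out (z of gauge in the frame of well_mouth between -0.002 and 0.002 m and angle between gauge's own z axis and vertical below 0.04 rad and horizontal distance between gauge_foot and well_mouth below 0.007 m and angle between the x axis of gauge and the x axis of well_mouth, either way round below 0.25 rad and contact force between gauge_foot and coin_block above 0.8 N and value of joint lock below 0.003 m), for 0.2 s.
2. the lock button is pushed in (value of joint lock above 0.005 m), for 0.1 s.
At the end, for the whole second after the job is handed in: The gauge is at rest, bridge flat on the block (2 mm, 0.04 rad) and along it (0.25 rad), foot within 7 mm of the well's axis and pressed on the coins with over 0.6 N (half its spring travel), lock button in by over 5 of its 6 mm (z of gauge in the frame of well_mouth between -0.002 and 0.002 m and angle between gauge's own z axis and vertical below 0.04 rad and horizontal distance between gauge_foot and well_mouth below 0.007 m and angle between the x axis of gauge and the x axis of well_mouth, either way round below 0.25 rad and contact force between gauge_foot and coin_block above 0.6 N and value of joint lock above 0.005 m and linear speed of gauge below 0.01 m/s); the robot touches nothing.
It fails at once if the foot is rammed on the coins or the block with more than 45 N (contact force between gauge_foot and coin_block above 45 N).
It fails at once if a loose bystander is moved by more than 30 mm (distance of any of calliper, blower, flips_2, capsule_1, capsule_2 from where it was at the start of the episode above 0.03 m).
It also fails if it takes over 51 s, if anything falls off the work surface, if the arm or the gripper's body presses on something with over 40 N, if the wrist force passes 120 N, or if a joint passes its speed limit or range.

## Working session

There is one attempt and no reset: what is moved stays moved. The work goes in short steps, Python scripts to look and compute and a tool call to move; the robot and the scene stay as the last step left them, time stands still between calls to the robot, and variables do not carry over. Pictures are saved under pics/ and viewed, at most 10 in all, crops included, and the job is handed in when it is done.

Besides the shell and the picture viewer there is one more tool, called as name([rows], argument=value, ...), one row to a line, values as JSON. send_rows: Moves the arm, as the interface text tells. Its arguments: {"type":"object","properties":{"series":{"type":"array","items":{"type":"object","properties":{"ax":{"type":"number"},"ay":{"type":"number"},"az":{"type":"number"},"dx":{"type":"number"},"dy":{"type":"number"},"dz":{"type":"number"},"hand":{"type":"number"}}}}},"required":["series"]}

```bash
mkdir -p pics; ls
python3 - <<'E'
from cell import read_state,get_image
import cv2,pickle
s=read_state();print(s)
d={}
for n in("scene","top"):
    d[n]=get_image(n);cv2.imwrite(f"pics/{n}0.png",d[n]["pixels"][:,:,::-1])
    print(n,d[n]["mtx"],d[n]["k1"],d[n]["R"],d[n]["t"])
pickle.dump(d,open("d0.pkl","wb"))
E
```

```text
pics
{'clock': 0.0, 'qpos': array([ 1.23518424,  0.62932689,  0.03839026,  1.51838924, -0.02699482,
        0.99633334, -0.02000433]), 'qd': array([ 0.00088086,  0.00044254,  0.000328  ,  0.00242211, -0.00067616,
        0.00073078,  0.0023289 ]), 'tau': array([ 1.07796234e-04, -5.63403118e+01,  1.22625131e+00, -1.93441164e+01,
        1.10288541e-02,  1.04896358e-02,  6.22029148e-06]), 'eef_pos': array([ 173.13993795, -625.84379801,  230.39384237]), 'tool_rot': array([-3.13965208e+00, -6.91889168e-07,  2.69851916e-01]), 'force': array([-0.41060255, -1.06076102,  0.78489998]), 'torque': array([ 0.00051587, -0.02208377,  0.01681965]), 'gripper_force': 0.0, 'width': 85.57069552921445}
scene [[454.57138662   0.         316.74829501]
 [  0.         454.57138662 243.41545986]
 [  0.           0.           1.        ]] -0.10573432062253853 [[-0.88652534 -0.46237147  0.01689508]
 [-0.38048738  0.70777611 -0.5952162 ]
 [ 0.26325305 -0.53410261 -0.80338797]] [441.58515537 294.66724707 904.59290238]
top [[500.91241755   0.         316.9480472 ]
 [  0.         500.91241755 245.83318627]
 [  0.           0.           1.        ]] -0.0015405675358328465 [[-0.00782639 -0.99977525 -0.01970296]
 [-0.99744031  0.00920554 -0.07090898]
 [ 0.07107442  0.01909757 -0.99728818]] [ -33.00286967  554.51013921 1099.60046153]
```

View pics/scene0.png

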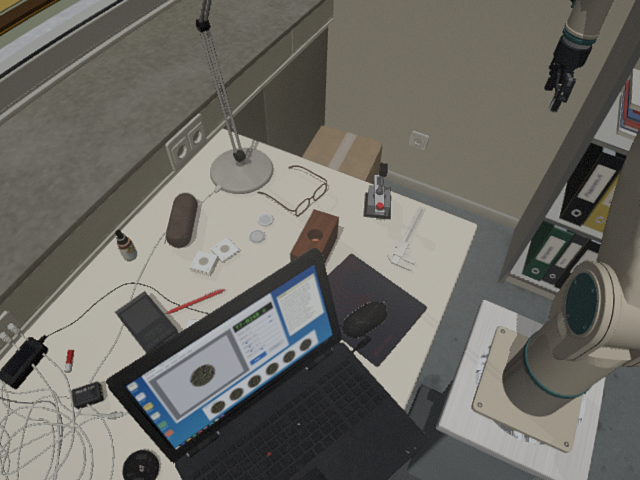

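View pics/top0.png

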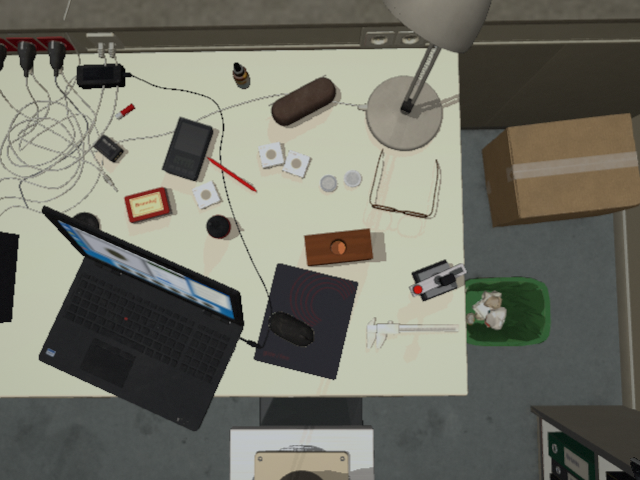

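The scene view shows the gauge on its stand at about (378,195) and the block at (315,237). In the top view they are at (437,282), with the red button at (418,289), and (338,247). I'll look closer.

```bash
cat > h.py <<'E'
import numpy as np,cv2,pickle
def ray(im,uv):
    u=np.array(uv,float).reshape(-1,2);K=im["mtx"];p=(u-K[[0,1],2])/K[0,0]
    q=p.copy()
    for _ in range(20): q=p/(1+im["k1"]*(q**2).sum(1,keepdims=True))
    d=np.c_[q,np.ones(len(q))]@np.array(im["R"]); return -np.array(im["R"]).T@np.array(im["t"]),d
def onz(im,uv,z):
    c,d=ray(im,uv); return c+d*((z-c[2])/d[:,2])[:,None]
def tri(a,ua,b,ub):
    c1,d1=ray(a,ua);c2,d2=ray(b,ub);d1=d1[0];d2=d2[0]
    s=np.linalg.lstsq(np.c_[d1,-d2],c2-c1,rcond=None)[0]
    p,q=c1+s[0]*d1,c2+s[1]*d2; return (p+q)/2,np.linalg.norm(p-q)
def crop(im,u0,v0,w,h,k,fn):
    cv2.imwrite(fn,cv2.resize(im["pixels"][v0:v0+h,u0:u0+w,::-1],None,fx=k,fy=k,interpolation=cv2.INTER_CUBIC))
E
python3 - <<'E'
from h import *
d=pickle.load(open("d0.pkl","rb"))
a=cv2.resize(d["top"]["pixels"][220:310,298:478,::-1],None,fx=4,fy=4,interpolation=cv2.INTER_CUBIC)
b=cv2.resize(d["scene"]["pixels"][155:265,285:405,::-1],None,fx=2,fy=2,interpolation=cv2.INTER_CUBIC)
o=np.zeros((600,720,3),np.uint8);o[:360]=a;o[360:580,:240]=b
cv2.imwrite("pics/c0.png",o)
t=d["top"];print(onz(t,[(418,289)],64),onz(t,[(338,246)],80), onz(t,[(330,184),(353,179),(460,300)],5))
for n in d:
    h=cv2.cvtColor(d[n]["pixels"],cv2.COLOR_RGB2HSV)
    m=((h[...,0]<8)|(h[...,0]>172))&(h[...,1]>170)&(h[...,2]>90)
    N,_,st,ce=cv2.connectedComponentsWithStats(m.astype(np.uint8))
    print(n,[(ce[i].round(1),st[i,4]) for i in range(1,N) if st[i,4]>15])
    m=((h[...,0]<16)&(h[...,1]>110)&(h[...,2]>40)&(h[...,2]<160)).astype(np.uint8)
    N,l,st,ce=cv2.connectedComponentsWithStats(m)
    print([(ce[i].round(1),st[i]) for i in range(1,N) if st[i,4]>300])
E
```

```text
[[ 457.16754478 -252.4495302    64.        ]] [[549.12382978 -83.32908133  80.        ]] [[ 696.38138166  -68.3449296     5.        ]
 [ 707.30435649 -120.90126297    5.        ]
 [ 431.01922679 -356.01053789    5.        ]]
scene [(array([175.2, 309.3]), np.int32(18)), (array([ 69.2, 356.2]), np.int32(46))]
[]
top [(array([127.2, 109.2]), np.int32(61)), (array([231.9, 174.3]), np.int32(146)), (array([147.6, 205. ]), np.int32(391)), (array([417.4, 289.2]), np.int32(52))]
[(array([147.5, 205.1]), array([125, 188,  45,  35, 512], dtype=int32)), (array([338.2, 247.2]), array([ 305,  229,   68,   37, 1912], dtype=int32))]
```

View pics/c0.png

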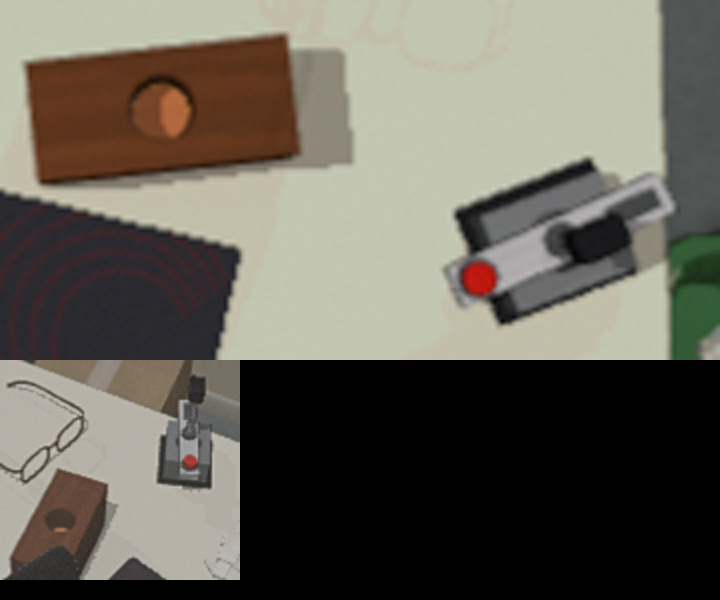

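Run:
```python
from h import *
np.set_printoptions(precision=1,suppress=True)
d=pickle.load(open("d0.pkl","rb"));t,s=d["top"],d["scene"]
c=lambda L:np.array(L)/4+[298,220]-0.4
B=onz(t,c([(25,62),(287,35),(299,155),(40,184)]),80);print("block",B,B.mean(0),[np.linalg.norm(B[i]-B[i-1]) for i in range(4)])
e=B[1]+B[2]-B[0]-B[3];print("yaw block",np.arctan2(e[1],e[0]))
print("well",onz(t,c([(162,107)]),80))
print("button",onz(t,c([(479,278)]),64),tri(t,c([(479,278)]),s,[(379.8,205.8)]))
print("bridge ends",onz(t,c([(454,285),(668,192)]),54))
print("grip",tri(t,c([(600,240)]),s,[(383.8,169.3)]),onz(t,c([(600,240)]),130))
print("cam",ray(t,[(0,0)])[0])
print("stand corners",onz(t,c([(457,212),(590,160),(503,323)]),3))
print("well scene",onz(s,[(285+30,155+80)],80))
```

```text
block [[ 572.9  -11.3   80. ]
 [ 585.9 -149.9   80. ]
 [ 522.4 -155.3   80. ]
 [ 508.3  -18.9   80. ]] [547.4 -83.9  80. ] [np.float64(65.04608820658058), np.float64(139.2105784894458), np.float64(63.72129093114476), np.float64(137.14186827497608)]
yaw block -1.4726318778477885
well [[548.4 -83.5  80. ]]
button [[ 457.  -251.1   64. ]] (array([ 456.6, -252.2,   58.5]), np.float64(0.651380680444561))
bridge ends [[ 453.2 -239.4   54. ]
 [ 502.  -354.9   54. ]]
grip (array([ 476.1, -299.1,  133.2]), np.float64(0.8520773941628391)) [[ 476.5 -299.7  130. ]]
cam [ 474.7  -59.1 1135.3]
stand corners [[ 493.  -250.5    3. ]
 [ 521.6 -325.7    3. ]
 [ 430.7 -274.8    3. ]]
well scene [[546.8 -82.   80. ]]
```

```bash
cat >> h.py <<'E'
from scipy.spatial.transform import Rotation as Ro
def go(p,yaw):
    from cell import read_state
    s=read_state();R=Ro.from_euler("xyz",s["tool_rot"])
    d=R.inv().apply(np.array(p)-s["eef_pos"])/10
    a=(R.inv()*Ro.from_euler("xyz",[np.pi,0,yaw])).as_rotvec()
    print("d cm",d.round(2),"a",a.round(3),"| t",s["clock"],"pos",s["eef_pos"].round(1),"rot",s["tool_rot"].round(3),"F",s["force"].round(1),"w",round(s["width"],1))
E
python3 -c "
from h import *
go([478,-298,205],1.965)"
```

```text
d cm [ 38.13 -23.48   2.59] a [-1.000e-03 -1.000e-03 -1.695e+00] | t 0.1 pos [ 173.1 -625.9  230.5] rot [-3.14  0.    0.27] F [-0.2 -0.3 -0.1] w 85.4
```

send_rows([
  {"dx": 4,"dy": -2.5,"az": -0.14},
  {"dx": 8,"dy": -5,"az": -0.28},
  {"dx": 12,"dy": -7.5,"az": -0.42},
  {"dx": 16,"dy": -10,"az": -0.56},
  {"dx": 20,"dy": -12.4,"dz": 0.5,"az": -0.7},
  {"dx": 24,"dy": -14.8,"dz": 1,"az": -0.84},
  {"dx": 28,"dy": -17.2,"dz": 1.3,"az": -0.98},
  {"dx": 32,"dy": -19.7,"dz": 1.5,"az": -1.12},
  {"dx": 36,"dy": -22.2,"dz": 1.8,"az": -1.26},
  {"dx": 38.1,"dy": -23.5,"dz": 2,"az": -1.4},
])

```text
invalid input at $.series[0]: expected keys ax, ay, az, dx, dy, dz, hand
```

```bash
python3 -c "
from h import *
go([478,-298,170],1.965)"
```

```text
d cm [ 38.13 -23.47   6.09] a [-1.000e-03 -1.000e-03 -1.695e+00] | t 0.1 pos [ 173.1 -625.9  230.5] rot [-3.14  0.    0.27] F [-0.2 -0.3 -0.1] w 85.4
```

send_rows([
  {"ax": 0,"ay": 0,"hand": 0,"dx": 4,"dy": -2.5,"dz": 0,"az": -0.14},
  {"ax": 0,"ay": 0,"hand": 0,"dx": 8,"dy": -5,"dz": 0,"az": -0.28},
  {"ax": 0,"ay": 0,"hand": 0,"dx": 12,"dy": -7.5,"dz": 0,"az": -0.42},
  {"ax": 0,"ay": 0,"hand": 0,"dx": 16,"dy": -10,"dz": 0,"az": -0.56},
  {"ax": 0,"ay": 0,"hand": 0,"dx": 20,"dy": -12.4,"dz": 0.5,"az": -0.7},
  {"ax": 0,"ay": 0,"hand": 0,"dx": 24,"dy": -14.8,"dz": 1,"az": -0.84},
  {"ax": 0,"ay": 0,"hand": 0,"dx": 28,"dy": -17.2,"dz": 1.3,"az": -0.98},
  {"ax": 0,"ay": 0,"hand": 0,"dx": 32,"dy": -19.7,"dz": 1.5,"az": -1.12},
  {"ax": 0,"ay": 0,"hand": 0,"dx": 36,"dy": -22.2,"dz": 1.8,"az": -1.26},
  {"ax": 0,"ay": 0,"hand": 0,"dx": 38.1,"dy": -23.5,"dz": 2,"az": -1.4},
])

```text
clock: 1.1
eef_pos: [480.8, -293.8, 211.2]
tool_rot: [3.14, -0.002, 1.681]
force: [-0.7, -0.5, -0.1]
width: 85.5
gripper_force: 0.0
```

```bash
python3 -c "
from h import *
go([478,-298,175],1.965)"
```

```text
d cm [-0.39 -0.33  3.62] a [ 0.002 -0.002 -0.284] | t 1.1 pos [ 480.8 -293.8  211.2] rot [ 3.140e+00 -2.000e-03  1.681e+00] F [-0.7 -0.5 -0.1] w 85.5
```

send_rows([
  {"ax": 0,"ay": 0,"hand": 0,"dx": -0.2,"dy": -0.2,"dz": 1,"az": -0.14},
  {"ax": 0,"ay": 0,"hand": 0,"dx": -0.4,"dy": -0.3,"dz": 2,"az": -0.28},
  {"ax": 0,"ay": 0,"hand": 0,"dx": -0.4,"dy": -0.3,"dz": 4,"az": -0.29},
  {"ax": 0,"ay": 0,"hand": 0,"dx": -0.4,"dy": -0.3,"dz": 6,"az": -0.29},
  {"ax": 0,"ay": 0,"hand": 0,"dx": -0.4,"dy": -0.3,"dz": 8,"az": -0.29},
  {"ax": 0,"ay": 0,"hand": 0,"dx": -0.4,"dy": -0.3,"dz": 9.6,"az": -0.29},
  {"ax": 0,"ay": 0,"hand": 0,"dx": -0.4,"dy": -0.3,"dz": 9.6,"az": -0.29},
])

```text
clock: 1.8
eef_pos: [473.4, -301.9, 113.1]
tool_rot: [-3.138, -0.004, 1.96]
force: [0.5, -0.1, 0.3]
width: 85.4
gripper_force: 0.0
```

```bash
python3 -c "
from h import *
from cell import get_image
go([478,-298,112],1.965)
d={n:get_image(n) for n in('top','scene')}
a=cv2.resize(d['top']['pixels'][225:335,385:485,::-1],None,fx=4,fy=4,interpolation=2)
b=cv2.resize(d['scene']['pixels'][135:245,330:420,::-1],None,fx=4,fy=4,interpolation=2)
cv2.imwrite('pics/g1.png',np.hstack([a,b]));pickle.dump(d,open('d1.pkl','wb'))"
```

```text
d cm [0.19 0.57 0.1 ] a [-0.003 -0.004 -0.005] | t 1.8 pos [ 473.4 -301.9  113.1] rot [-3.138 -0.004  1.96 ] F [ 0.5 -0.1  0.3] w 85.4
```

View pics/g1.png

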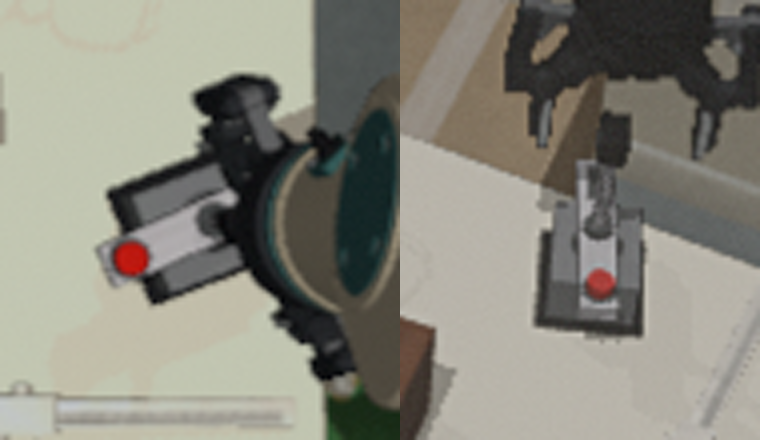

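The grip sits between the open fingers, with the grip at (615,140) and the fingers at (543,130) and (705,140) in the crop. I'll centre and close.

send_rows([
  {"ax": 0,"ay": 0,"hand": 0,"dx": 0.1,"dy": 0.5,"dz": 0.1,"az": 0},
  {"ax": 0,"ay": 0,"hand": 0.4,"dx": 0.1,"dy": 0.5,"dz": 0.1,"az": 0},
  {"ax": 0,"ay": 0,"hand": 0.6,"dx": 0.1,"dy": 0.5,"dz": 0.1,"az": 0},
  {"ax": 0,"ay": 0,"hand": 0.7,"dx": 0.1,"dy": 0.5,"dz": 0.1,"az": 0},
  {"ax": 0,"ay": 0,"hand": 0.8,"dx": 0.1,"dy": 0.5,"dz": 0.1,"az": 0},
  {"ax": 0,"ay": 0,"hand": 0.9,"dx": 0.1,"dy": 0.5,"dz": 0.1,"az": 0},
  {"ax": 0,"ay": 0,"hand": 1,"dx": 0.1,"dy": 0.5,"dz": 0.1,"az": 0},
  {"ax": 0,"ay": 0,"hand": 1,"dx": 0.1,"dy": 0.5,"dz": 0.1,"az": 0},
  {"ax": 0,"ay": 0,"hand": 1,"dx": 0.1,"dy": 0.5,"dz": 0.1,"az": 0},
  {"ax": 0,"ay": 0,"hand": 1,"dx": 0.1,"dy": 0.5,"dz": 0.1,"az": 0},
])

```text
clock: 2.9
eef_pos: [479.5, -300.0, 114.4]
tool_rot: [-3.141, 0.0, 1.96]
force: [-1.4, 0.3, 2.3]
width: 16.9
gripper_force: 62.0
```

```bash
python3 -c "
from h import *
go([478,-298,112],1.965)"
```

```text
d cm [ 0.24 -0.06  0.24] a [-0.     0.    -0.005] | t 2.9 pos [ 479.5 -300.   114.4] rot [-3.141  0.     1.96 ] F [-1.4  0.3  2.3] w 16.9
```

send_rows([
  {"ax": 0,"ay": 0,"hand": 1,"dx": 0,"dy": 0,"dz": -0.5,"az": 0},
  {"ax": 0,"ay": 0,"hand": 1,"dx": 0,"dy": 0,"dz": -1.5,"az": 0},
  {"ax": 0,"ay": 0,"hand": 1,"dx": 0,"dy": 0,"dz": -3,"az": 0},
  {"ax": 0,"ay": 0,"hand": 1,"dx": 0,"dy": 0,"dz": -5,"az": 0},
  {"ax": 0,"ay": 0,"hand": 1,"dx": 0,"dy": 0,"dz": -7,"az": 0},
  {"ax": 0,"ay": 0,"hand": 1,"dx": 0,"dy": 0,"dz": -9,"az": 0},
  {"ax": 0,"ay": 0,"hand": 1,"dx": 0,"dy": 0,"dz": -10,"az": 0},
  {"ax": 0,"ay": 0,"hand": 1,"dx": 0,"dy": 0,"dz": -10,"az": 0},
])

```text
clock: 3.7
eef_pos: [480.4, -300.2, 215.9]
tool_rot: [3.14, 0.002, 1.96]
force: [0.4, -0.1, -2.8]
width: 17.3
gripper_force: 61.4
```

```bash
python3 -c "
from h import *
go([548,-83.5,215],1.665)"
```

```text
d cm [17.49 14.47  0.07] a [0.002 0.002 0.295] | t 3.7 pos [ 480.4 -300.2  215.9] rot [3.14e+00 2.00e-03 1.96e+00] F [ 0.4 -0.1 -2.8] w 17.3
```

send_rows([
  {"ax": 0,"ay": 0,"hand": 1,"dx": 1,"dy": 0.8,"dz": 0,"az": 0.03},
  {"ax": 0,"ay": 0,"hand": 1,"dx": 3,"dy": 2.5,"dz": 0,"az": 0.06},
  {"ax": 0,"ay": 0,"hand": 1,"dx": 6,"dy": 5,"dz": 0,"az": 0.1},
  {"ax": 0,"ay": 0,"hand": 1,"dx": 9,"dy": 7.5,"dz": 0,"az": 0.15},
  {"ax": 0,"ay": 0,"hand": 1,"dx": 12,"dy": 10,"dz": 0,"az": 0.2},
  {"ax": 0,"ay": 0,"hand": 1,"dx": 15,"dy": 12.4,"dz": 0,"az": 0.25},
  {"ax": 0,"ay": 0,"hand": 1,"dx": 16.8,"dy": 13.9,"dz": 0,"az": 0.28},
  {"ax": 0,"ay": 0,"hand": 1,"dx": 17.5,"dy": 14.5,"dz": 0,"az": 0.295},
  {"ax": 0,"ay": 0,"hand": 1,"dx": 17.5,"dy": 14.5,"dz": 0,"az": 0.295},
  {"ax": 0,"ay": 0,"hand": 1,"dx": 17.5,"dy": 14.5,"dz": 0,"az": 0.295},
])

```text
clock: 4.7
eef_pos: [546.5, -85.0, 213.7]
tool_rot: [-3.14, 0.001, 1.663]
force: [0.4, -0.8, -2.1]
width: 17.0
gripper_force: 61.3
```

```bash
python3 -c "
from h import *
from cell import get_image
go([548,-83.5,215],1.665)
d={n:get_image(n) for n in('top','scene')}
a=cv2.resize(d['top']['pixels'][200:300,280:380,::-1],None,fx=4,fy=4,interpolation=2)
b=cv2.resize(d['scene']['pixels'][150:250,265:365,::-1],None,fx=4,fy=4,interpolation=2)
cv2.imwrite('pics/g2.png',np.hstack([a,b]));pickle.dump(d,open('d2.pkl','wb'))"
```

```text
d cm [ 0.13  0.16 -0.13] a [-0.002  0.001 -0.002] | t 4.7 pos [546.5 -85.  213.7] rot [-3.140e+00  1.000e-03  1.663e+00] F [ 0.4 -0.8 -2.1] w 17.0
```

View pics/g2.png

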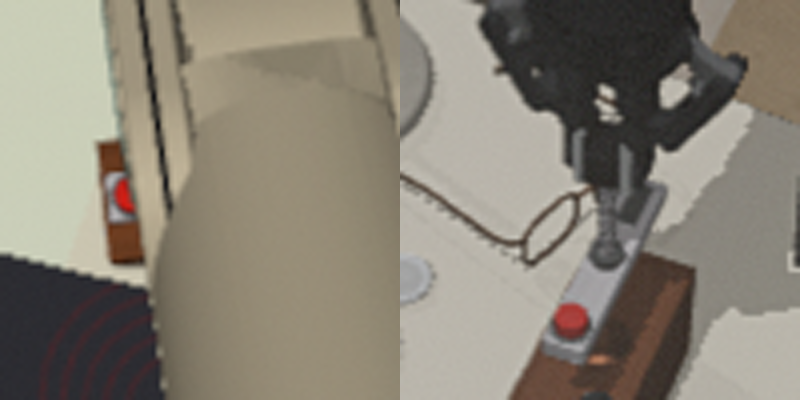

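```bash
python3 -c "
from h import *
np.set_printoptions(precision=1,suppress=True)
d=pickle.load(open('d2.pkl','rb'));t,s=d['top'],d['scene'];zb=139.3
b=onz(s,[(307.6,229.3)],zb+24);c=onz(s,[(316.3,211)],zb+21);print('button',b,'collar',c)
e=(b-c)[0];print(np.linalg.norm(e[:2]),np.arctan2(e[1],e[0]))
print('left end',onz(t,[(306.2,248.8)],zb+14))
# red in top: left edge only
print('scene block top corners',onz(s,[(265+295/4,150+265/4)],80))
"
```

```text
button [[538.3 -30.5 163.3]] collar [[546.6 -85.  160.3]]
55.1122666482368 1.7217438467984347
left end [[539.  -19.1 153.3]]
scene block top corners [[ 523.6 -157.3   80. ]]
```

send_rows([
  {"ax": 0,"ay": 0,"hand": 1,"dx": 0.1,"dy": 0.1,"dz": 1,"az": 0},
  {"ax": 0,"ay": 0,"hand": 1,"dx": 0.1,"dy": 0.1,"dz": 2,"az": 0},
  {"ax": 0,"ay": 0,"hand": 1,"dx": 0.1,"dy": 0.1,"dz": 3,"az": 0},
  {"ax": 0,"ay": 0,"hand": 1,"dx": 0.1,"dy": 0.1,"dz": 4,"az": 0},
  {"ax": 0,"ay": 0,"hand": 1,"dx": 0.1,"dy": 0.1,"dz": 4.6,"az": 0},
  {"ax": 0,"ay": 0,"hand": 1,"dx": 0.1,"dy": 0.1,"dz": 5,"az": 0},
  {"ax": 0,"ay": 0,"hand": 1,"dx": 0.1,"dy": 0.1,"dz": 5,"az": 0},
  {"ax": 0,"ay": 0,"hand": 1,"dx": 0.1,"dy": 0.1,"dz": 5,"az": 0},
])

```text
clock: 5.6
eef_pos: [548.5, -81.8, 164.5]
tool_rot: [3.141, 0.0, 1.665]
force: [-0.6, -0.3, -2.7]
width: 17.0
gripper_force: 61.3
```

```bash
python3 -c "
from h import *
from cell import get_image
go([547.7,-83.5,154.4],1.665)
d={n:get_image(n) for n in('top','scene')}
b=cv2.resize(d['scene']['pixels'][175:275,260:360,::-1],None,fx=5,fy=5,interpolation=2)
cv2.imwrite('pics/g3.png',b);pickle.dump(d,open('d3.pkl','wb'))"
```

```text
d cm [-0.16 -0.09  1.01] a [ 0.  0. -0.] | t 5.6 pos [548.5 -81.8 164.5] rot [3.141 0.    1.665] F [-0.6 -0.3 -2.7] w 17.0
```

View pics/g3.png

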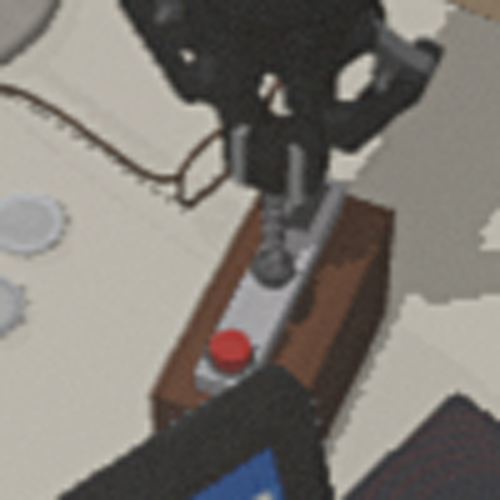

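```bash
python3 -c "
from h import *
np.set_printoptions(precision=1,suppress=True)
d=pickle.load(open('d3.pkl','rb'));d0=pickle.load(open('d0.pkl','rb'));t,s=d0['top'],d['scene'];zb=90
b=onz(s,[(260+231/5-.2,175+344/5-.2)],zb+24);c=onz(s,[(260+273/5-.2,175+258/5-.2)],zb+21);print('button',b,'collar',c)
print('lid',tri(t,[(242,296)],s,[(318.5,250)]))
print('block corners',onz(s,[(260+393/5,175+211/5),(260+155/5,175+398/5)],80))
"
```

```text
button [[541.3 -28.9 114. ]] collar [[548.4 -81.2 111. ]]
lid (array([453.4,  85.3, 288.1]), np.float64(4.495701290133205))
block corners [[ 522.7 -154.5   80. ]
 [ 568.    -9.1   80. ]]
```

The picture shows the bridge above the block and lying along it, with the collar at (273,258) and the button at (231,345). I'm shifting about 2 mm to centre the rod, then lowering slowly.

send_rows([
  {"ax": 0,"ay": 0,"hand": 1,"dx": -0.1,"dy": -0.1,"dz": 0.2,"az": 0},
  {"ax": 0,"ay": 0,"hand": 1,"dx": -0.15,"dy": -0.1,"dz": 0.4,"az": 0},
  {"ax": 0,"ay": 0,"hand": 1,"dx": -0.15,"dy": -0.1,"dz": 0.6,"az": 0},
  {"ax": 0,"ay": 0,"hand": 1,"dx": -0.15,"dy": -0.1,"dz": 0.8,"az": 0},
  {"ax": 0,"ay": 0,"hand": 1,"dx": -0.15,"dy": -0.1,"dz": 0.9,"az": 0},
  {"ax": 0,"ay": 0,"hand": 1,"dx": -0.15,"dy": -0.1,"dz": 1.0,"az": 0},
  {"ax": 0,"ay": 0,"hand": 1,"dx": -0.15,"dy": -0.1,"dz": 1.1,"az": 0},
  {"ax": 0,"ay": 0,"hand": 1,"dx": -0.15,"dy": -0.1,"dz": 1.2,"az": 0},
  {"ax": 0,"ay": 0,"hand": 1,"dx": -0.15,"dy": -0.1,"dz": 1.3,"az": 0},
  {"ax": 0,"ay": 0,"hand": 1,"dx": -0.15,"dy": -0.1,"dz": 1.4,"az": 0},
])

```text
clock: 6.7
eef_pos: [547.3, -83.5, 150.5]
tool_rot: [3.142, 0.0, 1.665]
force: [-1.5, 0.1, 2.6]
width: 17.4
gripper_force: 62.1
```

```bash
python3 -c "
from h import *
go([547.7,-83.5,154.4],1.665)"
```

```text
d cm [-0.01  0.04 -0.39] a [ 0.  0. -0.] | t 6.7 pos [547.3 -83.5 150.5] rot [3.142 0.    1.665] F [-1.5  0.1  2.6] w 17.4
```

send_rows([
  {"ax": 0,"ay": 0,"hand": 1,"dx": 0,"dy": 0,"dz": 0.15,"az": 0},
  {"ax": 0,"ay": 0,"hand": 1,"dx": 0,"dy": 0,"dz": 0.3,"az": 0},
  {"ax": 0,"ay": 0,"hand": 1,"dx": 0,"dy": 0,"dz": 0.45,"az": 0},
  {"ax": 0,"ay": 0,"hand": 1,"dx": 0,"dy": 0,"dz": 0.6,"az": 0},
  {"ax": 0,"ay": 0,"hand": 1,"dx": 0,"dy": 0,"dz": 0.75,"az": 0},
  {"ax": 0,"ay": 0,"hand": 1,"dx": 0,"dy": 0,"dz": 0.9,"az": 0},
  {"ax": 0,"ay": 0,"hand": 1,"dx": 0,"dy": 0,"dz": 1.05,"az": 0},
  {"ax": 0,"ay": 0,"hand": 1,"dx": 0,"dy": 0,"dz": 1.2,"az": 0},
  {"ax": 0,"ay": 0,"hand": 1,"dx": 0,"dy": 0,"dz": 1.3,"az": 0},
  {"ax": 0,"ay": 0,"hand": 1,"dx": 0,"dy": 0,"dz": 1.3,"az": 0},
])

```text
clock: 7.7
eef_pos: [547.3, -83.5, 137.1]
tool_rot: [-3.141, -0.0, 1.665]
force: [-1.1, 0.9, -0.2]
width: 17.2
gripper_force: 62.0
```

send_rows([
  {"ax": 0,"ay": 0,"hand": 1,"dx": 0,"dy": 0,"dz": 0.1,"az": 0},
  {"ax": 0,"ay": 0,"hand": 1,"dx": 0,"dy": 0,"dz": 0.2,"az": 0},
  {"ax": 0,"ay": 0,"hand": 1,"dx": 0,"dy": 0,"dz": 0.3,"az": 0},
  {"ax": 0,"ay": 0,"hand": 1,"dx": 0,"dy": 0,"dz": 0.3,"az": 0},
])

```text
clock: 8.1
eef_pos: [547.3, -83.5, 134.1]
tool_rot: [-3.141, -0.0, 1.665]
force: [-1.1, -0.1, 2.0]
width: 17.4
gripper_force: 62.1
```

send_rows([
  {"ax": 0,"ay": 0,"hand": 1,"dx": 0,"dy": 0,"dz": 0.1,"az": 0},
  {"ax": 0,"ay": 0,"hand": 1,"dx": 0,"dy": 0,"dz": 0.2,"az": 0},
  {"ax": 0,"ay": 0,"hand": 1,"dx": 0,"dy": 0,"dz": 0.2,"az": 0},
])

```text
clock: 8.4
eef_pos: [547.3, -83.5, 132.1]
tool_rot: [-3.141, -0.0, 1.665]
force: [-1.2, -0.6, 0.5]
width: 17.2
gripper_force: 62.1
```

send_rows([
  {"ax": 0,"ay": 0,"hand": 1,"dx": 0,"dy": 0,"dz": 0.1,"az": 0},
  {"ax": 0,"ay": 0,"hand": 1,"dx": 0,"dy": 0,"dz": 0.2,"az": 0},
])

```text
clock: 8.6
eef_pos: [547.3, -83.5, 130.3]
tool_rot: [-3.141, 0.0, 1.665]
force: [-2.7, 0.6, 3.4]
width: 17.1
gripper_force: 62.1
```

send_rows([
  {"ax": 0,"ay": 0,"hand": 1,"dx": 0,"dy": 0,"dz": 0.1,"az": 0},
])

```text
clock: 8.7
eef_pos: [547.2, -83.5, 129.2]
tool_rot: [-3.141, -0.0, 1.665]
force: [-2.8, 0.6, 2.5]
width: 17.3
gripper_force: 62.1
```

send_rows([
  {"ax": 0,"ay": 0,"hand": 1,"dx": 0,"dy": 0,"dz": 0.1,"az": 0},
  {"ax": 0,"ay": 0,"hand": 1,"dx": 0,"dy": 0,"dz": 0.2,"az": 0},
])

```text
clock: 8.9
eef_pos: [547.2, -83.5, 127.2]
tool_rot: [-3.141, 0.0, 1.665]
force: [-2.4, 0.8, 3.9]
width: 17.2
gripper_force: 62.2
```

send_rows([
  {"ax": 0,"ay": 0,"hand": 1,"dx": 0,"dy": 0,"dz": 0.1,"az": 0},
])

```text
clock: 9.0
eef_pos: [547.3, -83.5, 126.3]
tool_rot: [-3.141, 0.0, 1.665]
force: [-3.0, -0.1, 4.4]
width: 17.1
gripper_force: 62.2
```

send_rows([
  {"ax": 0,"ay": 0,"hand": 1,"dx": 0,"dy": 0,"dz": 0.1,"az": 0},
])

```text
clock: 9.1
eef_pos: [547.3, -83.5, 125.4]
tool_rot: [-3.142, 0.0, 1.665]
force: [-4.9, 0.2, 14.0]
width: 17.1
gripper_force: 63.8
```

send_rows([
  {"ax": 0,"ay": 0,"hand": 1,"dx": 0,"dy": 0,"dz": 0.1,"az": 0},
])

```text
clock: 9.2
eef_pos: [547.6, -83.5, 125.4]
tool_rot: [3.141, 0.001, 1.665]
force: [-6.1, 0.3, 20.1]
width: 16.8
gripper_force: 64.8
```

send_rows([
  {"ax": 0,"ay": 0,"hand": 1,"dx": 0,"dy": 0,"dz": -0.03,"az": 0},
  {"ax": 0,"ay": 0,"hand": 1,"dx": 0,"dy": 0,"dz": -0.05,"az": 0},
  {"ax": 0,"ay": 0,"hand": 1,"dx": 0,"dy": 0,"dz": -0.05,"az": 0},
  {"ax": 0,"ay": 0,"hand": 1,"dx": 0,"dy": 0,"dz": -0.05,"az": 0},
  {"ax": 0,"ay": 0,"hand": 1,"dx": 0,"dy": 0,"dz": -0.05,"az": 0},
])

```text
clock: 9.7
eef_pos: [547.5, -83.5, 125.4]
tool_rot: [3.141, 0.0, 1.665]
force: [-3.7, 0.7, 8.8]
width: 17.5
gripper_force: 63.1
```

```bash
python3 -c "
from h import *
from cell import get_image
go([547.7,-83.5,125.4],1.665)
s=get_image('scene');crop(s,260,175,100,100,5,'pics/g4.png')"
```

```text
d cm [-0.    0.02  0.  ] a [ 0.  0. -0.] | t 9.7 pos [547.5 -83.5 125.4] rot [3.141 0.    1.665] F [-3.7  0.7  8.8] w 17.5
```

View pics/g4.png

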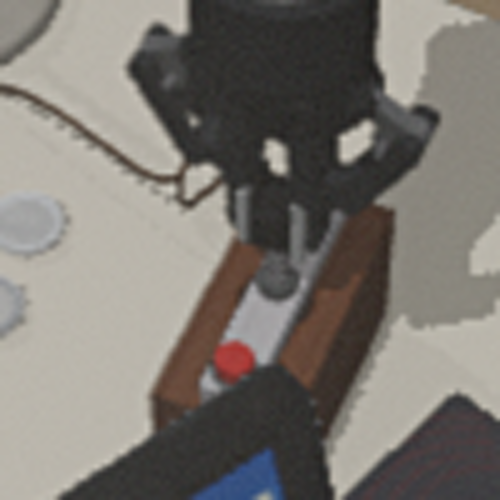

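The bridge lies flat on the block, with the collar at (277,278) and the button at (234,360), and the rod stands hard on the coins. Next I release, rise and close, then press the grip's top with shut fingertips in case letting go dragged it up.

send_rows([
  {"ax": 0,"ay": 0,"hand": 0.85,"dx": 0,"dy": 0,"dz": 0,"az": 0},
  {"ax": 0,"ay": 0,"hand": 0.7,"dx": 0,"dy": 0,"dz": 0,"az": 0},
  {"ax": 0,"ay": 0,"hand": 0.5,"dx": 0,"dy": 0,"dz": 0,"az": 0},
  {"ax": 0,"ay": 0,"hand": 0.3,"dx": 0,"dy": 0,"dz": 0,"az": 0},
  {"ax": 0,"ay": 0,"hand": 0.3,"dx": 0,"dy": 0,"dz": 0,"az": 0},
  {"ax": 0,"ay": 0,"hand": 0.3,"dx": 0,"dy": 0,"dz": -1,"az": 0},
  {"ax": 0,"ay": 0,"hand": 0.3,"dx": 0,"dy": 0,"dz": -3,"az": 0},
  {"ax": 0,"ay": 0,"hand": 0.3,"dx": 0,"dy": 0,"dz": -5,"az": 0},
  {"ax": 0,"ay": 0,"hand": 0.3,"dx": 0,"dy": 0,"dz": -6,"az": 0},
  {"ax": 0,"ay": 0,"hand": 0.3,"dx": 0,"dy": 0,"dz": -6,"az": 0},
])

```text
clock: 10.75
eef_pos: [548.6, -83.6, 186.6]
tool_rot: [3.138, 0.001, 1.665]
force: [0.3, -0.1, -1.1]
width: 59.7
gripper_force: 0.0
```

send_rows([
  {"ax": 0,"ay": 0,"hand": 1,"dx": 0,"dy": 0,"dz": 0,"az": 0},
  {"ax": 0,"ay": 0,"hand": 1,"dx": 0,"dy": 0,"dz": 0,"az": 0},
  {"ax": 0,"ay": 0,"hand": 1,"dx": 0,"dy": 0,"dz": 0,"az": 0},
  {"ax": 0,"ay": 0,"hand": 1,"dx": 0,"dy": 0,"dz": 0,"az": 0},
  {"ax": 0,"ay": 0,"hand": 1,"dx": 0,"dy": 0,"dz": 0,"az": 0},
  {"ax": 0,"ay": 0,"hand": 1,"dx": 0,"dy": 0,"dz": 0,"az": 0},
])

```text
clock: 11.35
eef_pos: [547.3, -83.5, 184.6]
tool_rot: [-3.141, -0.0, 1.665]
force: [-0.3, 1.4, 0.6]
width: -0.1
gripper_force: 0.0
```

```bash
python3 -c "
from h import *
from cell import get_image
go([547.7,-83.5,158],1.665)
s=get_image('scene');pickle.dump(s,open('d5.pkl','wb'));crop(s,260,175,100,100,5,'pics/g5.png')"
```

```text
d cm [-0.01  0.04  2.66] a [-0. -0. -0.] | t 11.35 pos [547.3 -83.5 184.6] rot [-3.141 -0.     1.665] F [-0.3  1.4  0.6] w -0.1
```

View pics/g5.png

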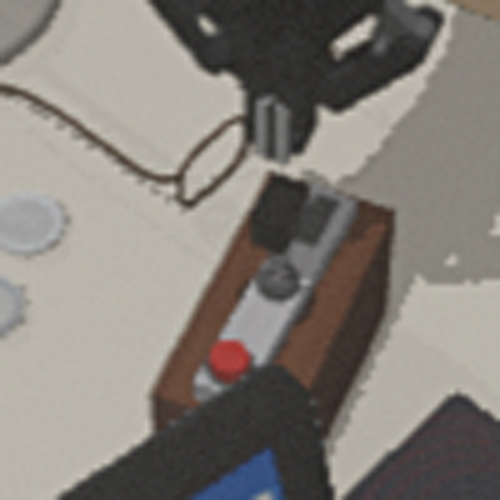

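Released cleanly: the grip stands at (280,213), with the shut fingertips above it at (272,140). Next I press the grip's top down.

send_rows([
  {"ax": 0,"ay": 0,"hand": 1,"dx": 0,"dy": 0,"dz": 0.6,"az": 0},
  {"ax": 0,"ay": 0,"hand": 1,"dx": 0,"dy": 0,"dz": 1.4,"az": 0},
  {"ax": 0,"ay": 0,"hand": 1,"dx": 0,"dy": 0,"dz": 2,"az": 0},
  {"ax": 0,"ay": 0,"hand": 1,"dx": 0,"dy": 0,"dz": 2.3,"az": 0},
  {"ax": 0,"ay": 0,"hand": 1,"dx": 0,"dy": 0,"dz": 2.4,"az": 0},
  {"ax": 0,"ay": 0,"hand": 1,"dx": 0,"dy": 0,"dz": 2.5,"az": 0},
])

```text
clock: 12.0
eef_pos: [547.4, -83.4, 159.7]
tool_rot: [3.142, -0.0, 1.665]
force: [0.2, -0.2, -0.2]
width: 0.0
gripper_force: 0.0
```

send_rows([
  {"ax": 0,"ay": 0,"hand": 1,"dx": 0,"dy": 0,"dz": 0.1,"az": 0},
  {"ax": 0,"ay": 0,"hand": 1,"dx": 0,"dy": 0,"dz": 0.15,"az": 0},
])

```text
clock: 12.2
eef_pos: [547.5, -83.5, 158.4]
tool_rot: [3.141, 0.0, 1.665]
force: [-0.0, -0.7, -0.1]
width: -0.1
gripper_force: 0.0
```

send_rows([
  {"ax": 0,"ay": 0,"hand": 1,"dx": 0,"dy": 0,"dz": 0.1,"az": 0},
  {"ax": 0,"ay": 0,"hand": 1,"dx": 0,"dy": 0,"dz": 0.15,"az": 0},
])

```text
clock: 12.4
eef_pos: [547.4, -83.5, 156.8]
tool_rot: [3.141, 0.0, 1.665]
force: [-0.8, -0.2, 0.3]
width: 0.1
gripper_force: 0.0
```

send_rows([
  {"ax": 0,"ay": 0,"hand": 1,"dx": 0,"dy": 0,"dz": 0.1,"az": 0},
])

```text
clock: 12.5
eef_pos: [547.4, -83.5, 155.9]
tool_rot: [3.141, 0.0, 1.665]
force: [-1.2, -1.6, 3.7]
width: 0.2
gripper_force: 2.7
```

send_rows([
  {"ax": 0,"ay": 0,"hand": 1,"dx": 0,"dy": 0,"dz": 0.1,"az": 0},
])

```text
clock: 12.6
eef_pos: [548.5, -83.6, 155.8]
tool_rot: [3.139, 0.001, 1.665]
force: [-0.8, -0.5, 11.9]
width: 0.2
gripper_force: 5.9
```

send_rows([
  {"ax": 0,"ay": 0,"hand": 1,"dx": 0,"dy": 0,"dz": 0.04,"az": 0},
  {"ax": 0,"ay": 0,"hand": 1,"dx": 0,"dy": 0,"dz": 0.04,"az": 0},
  {"ax": 0,"ay": 0,"hand": 1,"dx": 0,"dy": 0,"dz": 0.04,"az": 0},
  {"ax": 0,"ay": 0,"hand": 1,"dx": 0,"dy": 0,"dz": 0.04,"az": 0},
])

```text
clock: 13.0
eef_pos: [548.7, -83.6, 155.9]
tool_rot: [3.138, 0.001, 1.665]
force: [-0.1, 0.3, 7.8]
width: -0.1
gripper_force: 4.3
```

send_rows([
  {"ax": 0,"ay": 0,"hand": 1,"dx": 0,"dy": 0,"dz": -1,"az": 0},
  {"ax": 0,"ay": 0,"hand": 1,"dx": 0,"dy": 0,"dz": -3,"az": 0},
  {"ax": 0,"ay": 0,"hand": 1,"dx": 0,"dy": 0,"dz": -3.5,"az": 0},
  {"ax": 0,"ay": 0,"hand": 1,"dx": 0,"dy": 0,"dz": -3.5,"az": 0},
])

```text
clock: 13.4
eef_pos: [548.0, -83.6, 190.3]
tool_rot: [3.14, 0.0, 1.665]
force: [-0.7, -0.0, -0.2]
width: -0.3
gripper_force: 0.0
```

```bash
python3 -c "
from h import *
from cell import get_image
np.set_printoptions(precision=1,suppress=True)
s=get_image('scene');h=cv2.cvtColor(s['pixels'],cv2.COLOR_RGB2HSV)[225:265,290:330]
m=((h[...,0]<8)|(h[...,0]>172))&(h[...,1]>150)&(h[...,2]>80)
v,u=np.nonzero(m);print(u.mean()+290,v.mean()+225,u.min()+290,u.max()+290,v.min()+225,v.max()+225,m.sum())
print('button centroid ~',onz(s,[(u.mean()+290,v.mean()+225)],101),'from g5 top',onz(pickle.load(open('d5.pkl','rb')),[(260+230/5-.2,175+356/5-.2),(260+277/5-.2,175+276/5-.2)],102.5))
go([543,-33.5,150],1.665)
crop(s,260,175,100,100,5,'pics/g6.png')"
```

```text
305.0 246.16216216216216 302 308 243 249 37
button centroid ~ [[544.5 -30.3 101. ]] from g5 top [[542.6 -30.5 102.5]
 [545.2 -79.1 102.5]]
d cm [5. 0. 4.] a [ 0.  0. -0.] | t 13.45 pos [547.4 -83.6 189.5] rot [3.1 0.  1.7] F [ 0.1 -0.2 -0.6] w -0.2
```

View pics/g6.png

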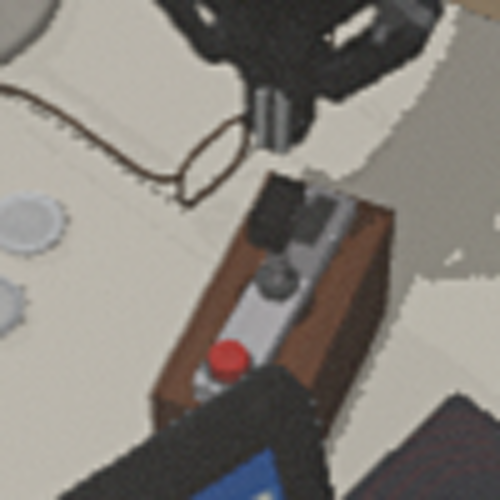

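The gauge stands undisturbed, with the button at (229,358) and still out. I move over it and press.

send_rows([
  {"ax": 0,"ay": 0,"hand": 1,"dx": 1.5,"dy": 0,"dz": 0,"az": 0},
  {"ax": 0,"ay": 0,"hand": 1,"dx": 3.5,"dy": 0,"dz": 0,"az": 0},
  {"ax": 0,"ay": 0,"hand": 1,"dx": 5.1,"dy": 0,"dz": 0,"az": 0},
  {"ax": 0,"ay": 0,"hand": 1,"dx": 5.1,"dy": 0,"dz": 0,"az": 0},
  {"ax": 0,"ay": 0,"hand": 1,"dx": 5.1,"dy": 0,"dz": 2,"az": 0},
  {"ax": 0,"ay": 0,"hand": 1,"dx": 5.1,"dy": 0,"dz": 4,"az": 0},
  {"ax": 0,"ay": 0,"hand": 1,"dx": 5.1,"dy": 0,"dz": 6,"az": 0},
  {"ax": 0,"ay": 0,"hand": 1,"dx": 5.1,"dy": 0,"dz": 7.2,"az": 0},
  {"ax": 0,"ay": 0,"hand": 1,"dx": 5.1,"dy": 0,"dz": 7.8,"az": 0},
  {"ax": 0,"ay": 0,"hand": 1,"dx": 5.1,"dy": 0,"dz": 7.8,"az": 0},
])

```text
clock: 14.45
eef_pos: [542.2, -32.9, 110.8]
tool_rot: [-3.14, 0.0, 1.665]
force: [-0.5, -1.4, 0.1]
width: 0.2
gripper_force: 0.0
```

send_rows([
  {"ax": 0,"ay": 0,"hand": 1,"dx": 0,"dy": 0,"dz": 0.2,"az": 0},
  {"ax": 0,"ay": 0,"hand": 1,"dx": 0,"dy": 0,"dz": 0.4,"az": 0},
  {"ax": 0,"ay": 0,"hand": 1,"dx": 0,"dy": 0,"dz": 0.6,"az": 0},
  {"ax": 0,"ay": 0,"hand": 1,"dx": 0,"dy": 0,"dz": 0.8,"az": 0},
])

```text
clock: 14.85
eef_pos: [542.9, -32.7, 103.7]
tool_rot: [3.141, 0.0, 1.665]
force: [-0.7, 0.5, 4.0]
width: 0.1
gripper_force: 2.0
```

send_rows([
  {"ax": 0,"ay": 0,"hand": 1,"dx": 0,"dy": 0,"dz": 0.1,"az": 0},
  {"ax": 0,"ay": 0,"hand": 1,"dx": 0,"dy": 0,"dz": 0.2,"az": 0},
])

```text
clock: 15.05
eef_pos: [542.9, -32.7, 101.8]
tool_rot: [3.141, 0.0, 1.665]
force: [-1.3, 0.9, 4.3]
width: -0.0
gripper_force: 2.0
```

Contact was at about 104 mm and the button is sliding at 4 N.

send_rows([
  {"ax": 0,"ay": 0,"hand": 1,"dx": 0,"dy": 0,"dz": 0.1,"az": 0},
  {"ax": 0,"ay": 0,"hand": 1,"dx": 0,"dy": 0,"dz": 0.2,"az": 0},
  {"ax": 0,"ay": 0,"hand": 1,"dx": 0,"dy": 0,"dz": 0.3,"az": 0},
])

```text
clock: 15.35
eef_pos: [542.9, -32.7, 98.5]
tool_rot: [3.141, 0.0, 1.665]
force: [-0.0, 1.1, 4.0]
width: -0.1
gripper_force: 2.0
```

send_rows([
  {"ax": 0,"ay": 0,"hand": 1,"dx": 0,"dy": 0,"dz": 0.1,"az": 0},
])

```text
clock: 15.45
eef_pos: [543.0, -32.7, 98.0]
tool_rot: [3.141, 0.0, 1.665]
force: [-2.2, 0.1, 17.4]
width: -0.0
gripper_force: 8.6
```

send_rows([
  {"ax": 0,"ay": 0,"hand": 1,"dx": 0,"dy": 0,"dz": 0.06,"az": 0},
  {"ax": 0,"ay": 0,"hand": 1,"dx": 0,"dy": 0,"dz": 0.06,"az": 0},
])

```text
clock: 15.65
eef_pos: [542.9, -32.8, 98.0]
tool_rot: [3.141, 0.001, 1.665]
force: [-2.4, 0.0, 14.2]
width: -0.1
gripper_force: 7.0
```

The button has bottomed at 98.0 mm, fully in. Now I rise straight up and clear.

send_rows([
  {"ax": 0,"ay": 0,"hand": 1,"dx": 0,"dy": 0,"dz": -0.5,"az": 0},
  {"ax": 0,"ay": 0,"hand": 1,"dx": 0,"dy": 0,"dz": -2,"az": 0},
  {"ax": 0,"ay": 0,"hand": 1,"dx": 0,"dy": 0,"dz": -5,"az": 0},
  {"ax": 0,"ay": 0,"hand": 1,"dx": 0,"dy": 0,"dz": -9,"az": 0},
  {"ax": 0,"ay": 0,"hand": 1,"dx": 0,"dy": 0,"dz": -12,"az": 0},
  {"ax": 0,"ay": 0,"hand": 1,"dx": 0,"dy": 0,"dz": -12,"az": 0},
  {"ax": 0,"ay": 0,"hand": 1,"dx": 0,"dy": 0,"dz": -12,"az": 0},
])

```text
clock: 16.35
eef_pos: [542.4, -32.9, 216.8]
tool_rot: [3.141, 0.0, 1.665]
force: [-0.5, 0.2, -0.9]
width: 0.2
gripper_force: 0.0
```

```bash
python3 -c "
from h import *
from cell import get_image
s=get_image('scene');crop(s,260,165,100,100,5,'pics/g7.png')"
```

```text
(no output)
```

View pics/g7.png

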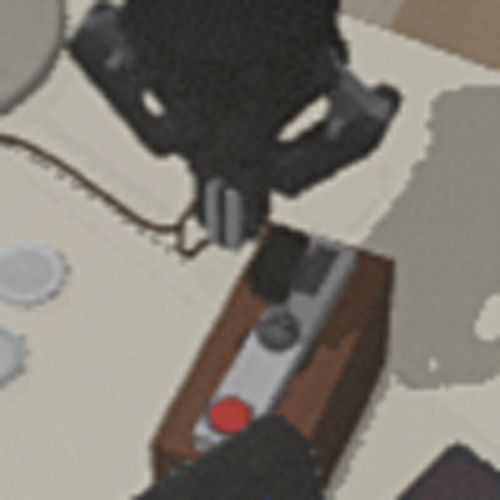

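The button at (229,413) is sunk in, the gauge stands flat along the block, and the gripper is clear. Handing in.

```bash
python3 -c "
from cell import finish_job
print(finish_job())"
```

```text
the job is handed in; nothing more can be done
None
```

The job is handed in, with no verdict shown: the gauge stands flat along the block over the well, its rod pressed home on the coins, the lock button then pushed fully in, the gripper clear, and about 16 s of the 51 s used.

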